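# Shut and bolt the blow mould

## Task

Shut the hinged iron blow mould: pushing lightly with the fingertips, bring its two halves together, without slamming, until they meet along the seam; then push the swing bolt across the front flanges until it lies right home in its slot. Only push: do not grip the mould or its handles, do not lift or drag it, and leave the glass and tools around it where they are.

Things in the scene. Friction and masses are not known exactly. Their poses are not given: they have to be found in the camera images.
- mould: iron blow mould, about 10 kg, loose on the bench on a 200 x 170 x 12 mm base plate: an upright hollow cylinder (outside 128 mm, bore 76 mm, top at 120 mm) split in two halves on an upright hinge pin at its back (pin top at 130 mm). Origin on the bench, on the bore's axis when shut; own +x points from bore to hinge, -x to the front flanges, +y to the left half
- hinge (a point): on the axis of the upright hinge pin, 75 mm along the mould's +x from its origin, 92 mm above the bench
- left_half (a joint): opening angle of the left (+y) half in rad: 0 shut, grows as it swings out to the left, turning clockwise seen from above, to 1.1 at most. Dry friction of about 0.35 N m: it stays where it is left; a hard stop at 0
- right_half (a joint): opening angle of the right (-y) half in rad: 0 shut, grows as it swings out to the right, turning anticlockwise seen from above; otherwise as the left half
- left_grip (a point): centre of the left half's wooden handle grip: a level round bar 22 mm thick, 58 mm long, 92 mm above the bench. When shut it lies 79 mm to the front (-x) and 79 mm left (+y) of the mould's origin and points 45 degrees outwards, front and left; it turns with the half about the hinge. Pushing it from its hinge side shuts the half
- right_grip (a point): centre of the right half's wooden handle grip: the mirror image of the left one (79 mm front, 79 mm to -y when shut)
- swing_bolt (a joint): angle of the swing bolt in rad: 0 when it lies home in the slots across both front flanges, pointing from its pin to the mould's -y; grows as it swings out to the front (at 1.57, with the left half shut, it points straight to the front, -x). Light friction, it stays where it is left; a hard stop at 0. Its nut catches on the right flange if the halves are not shut
- bolt_pin (a point): centre of the upright pin of the swing bolt, on the left half: 85 mm to the front (-x) and 31 mm left (+y) of the mould's origin when shut, 92 mm above the bench; its head reaches 110 mm. The front flanges reach 100 mm to the front of the origin and 114 mm above the bench, each 14 mm thick beside the seam
- bolt_nut (a point): centre of the round hand nut on the swing bolt, 60 mm out from the pin: 28 mm diameter, 24 mm long, on the bolt's line, 92 mm above the bench (the shank is 10 mm thick and ends 80 mm from the pin). The nut is slack and need not be turned
- tumbler: bystander: clear glass tumbler, 72 mm across, 85 mm tall, standing; origin at the centre of its foot
- paperweight: bystander: round green glass paperweight, 78 mm across, 56 mm tall; origin at the centre of its underside
- wax_tin: bystander: low round tin of wax, 68 mm across, 26 mm tall; origin at the centre of its underside
- glass_foot: bystander: amber glass stopper or finial on a 64 mm foot, 124 mm tall; origin at the centre of its foot
- jacks: bystander: steel glassblower's jacks lying flat, 240 mm long along own x, 65 mm wide, 16 mm high; origin at the middle, on the bench
- wood_block: bystander: turned wooden shaping cup, 88 mm across, 40 mm tall, with a handle reaching 180 mm along its own -x; origin under the cup

How it is judged:
By the outcome, as a careful person would: the job done as asked, in the order asked, and still so for the second after the job is handed in, with the robot touching nothing.
It also fails if it takes over 64 s, if anything falls off the work surface, if the arm or the gripper's body presses on something with over 40 N, if the wrist force passes 120 N, or if a joint passes its speed limit or range.

## Robot

A 6-joint arm with a two-finger parallel gripper is mounted at the origin on the work surface. World frame = base frame: x ahead of the robot, y to its left, z up, the work surface at z = 0. Lengths are in m, angles in degrees, forces in N, time in s.
With the tool pointing down it reaches from about 0.25 to 0.775 m from the base axis. Payload 4 kg.
Tool frame: the origin (TCP) lies at the very end of the fingers, on their centre line; the grasp point (between the pads) lies 19 mm behind it (ctrl.grip_depth is the distance from the TCP to the grasp point, in m); z points along the fingers, y is the direction in which the jaws open and shut (so a half turn about z gives the same grasp; the last joint's range is limited). The gripper opens to 85 mm and grips with 20 to 120 N. Pads are 22 mm wide; open, the fingers measure 114 mm over their backs; the gripper's body (76 mm by 85 mm) begins 54 mm behind the grasp point. The pads swing forward as they close: fully open they stand 13 mm farther back than shut.
Start: joints at [-72.886, 4.996, 78.535, -0, 96.463, -5.907], TCP at [0.215, -0.506, 0.231] pointing down, gripper open.
Joint ranges: [-177.83, 177.83], [-43.37, 116.18], [15.69, 146.23], [-61.86, 241.86], [9.47, 152.12], [-147.06, 147.06]. Speed limits (degrees/s): [159.86, 159.86, 180, 180, 180, 180].

## Interface

Orientations are given as [roll, pitch, yaw] about the fixed x, y, z axes, in that order (R = Rz(yaw) Ry(pitch) Rx(roll)).
In Python, from rig import ctrl gives the robot as it stands.
- The arm moves only by the tool carry_out, never from a script. Its argument "commands" is a list of rows, each an object with "xyz": the shift along the world's x, y, z in units of 30 mm (1.0 is 30 mm), a list of three; "yaw": the turn about the world's z in units of 8 degrees (1.0 is 8 degrees); "fingers": the opening in per cent of the stroke, from 0 (shut) to 100 (fully open). In form: [{"xyz": [x, y, z], "yaw": yaw, "fingers": fingers}, ...]. A call has 1 to 12 rows; each row is the pose to reach, as a shift and turn from the pose commanded when the call began; what a row does not reach only later rows make up. A row lasts 1/10 s, in which the tool goes at most 50 mm and 8.59 degrees, less where a joint would pass 70% of its speed; a pose out of reach is approached as far as the arm can. A call with a gripper value outside its range is refused whole. The fingers move at their own pace and stop on an object; "grip_force" is the grip in N (left out, the last holds). Time passes only in rows, so rows that repeat a pose let the fingers close. It gives the time, the measured TCP pose, the force and the opening at its end, in the units of the state.
- ctrl.get_state(): the state, without advancing time (a new reading comes with each control period).
- ctrl.capture(name): name is "side" or "top" or "wrist"; returns a dict with "pixels" (420x560x3 uint8, blue, green, red), "mtx" (3x3 intrinsics, pixels), "dist_coeffs" ([k1, k2, p1, p2, k3] as OpenCV has them; the pictures are not rectified), "eye" and "orientation" of the camera in the world. Camera axes: x right, y up, looking along -z (the intrinsics and any distortion apply to the point x, -y, -z); pixel columns grow to the right and rows downward; lengths in m; the calibration is good to about 2 mm. A picture is of the moment at which its call begins. There is no depth.
- ctrl.hand_in(): hands the job in, once; it reports no verdict.
Trained networks look in the newest picture that a camera, given by its name, has taken for a name from the list of things; names that differ only in an ending like _2 or _b are one class to them, and where a whole thing is asked for, a point or a joint stands for the part that bears it (a point fixed in the world has none). Each returns a list of dicts, best first, with "confidence" (0 to 1); they miss things now and then, are a little off and sometimes report something else, mostly with a low value. They report only what shows in the picture. A call takes as long as a camera call.
- ctrl.boxes_of(camera, query): "centre" ([x, y, z] in m, in world coordinates, good to about 4 mm: the middle of the surface that is visible of it).
The state is a dict: "t": time; "joint_positions": joint angles; "dq": joint speeds; "effort": joint torques, N m; "eef_pos": TCP position; "tcp_rot": TCP orientation; "ft_force": force on the tool from outside, world axes, zero at the start; "wrist_torque": the same for the moment, N m; "gripper_width": finger opening in m.
Only numpy, scipy, OpenCV 4.12 (cv2) and the standard library are available. Lean on these libraries where they do the work, as an engineer would, in place of code of your own. Each camera call takes 0.05 s, during which the arm holds its last target. There are 200 camera calls.

## Working session

There is one attempt and no reset: what is moved stays moved. The work goes in short steps, Python scripts to look and compute and a tool call to move; the robot and the scene stay as the last step left them, time stands still between calls to the robot, and variables do not carry over. Pictures are saved under pics/ and viewed, about 8 in all and at most 12, crops included, and the job is handed in when it is done.

Besides the shell and the picture viewer there is one more tool, called after "Call:" by a JSON object that holds its "api" and its "payload". carry_out: Moves the arm, as the interface text tells. Its arguments: {"type":"object","properties":{"commands":{"type":"array","items":{"type":"object","properties":{"xyz":{"type":"array","items":{"type":"number"}},"yaw":{"type":"number"},"fingers":{"type":"number"}}}},"grip_force":{"type":"number"}},"required":["commands"]}

```bash
ls; mkdir -p pics
cat > h.py <<'E'
from rig import ctrl
import cv2, numpy as np
from scipy.spatial.transform import Rotation as R
def rot(o):
    o=np.array(o,float)
    return o if o.shape==(3,3) else (R.from_quat(o).as_matrix() if o.size==4 else R.from_euler('xyz',o,degrees=True).as_matrix())
def cam(c):
    M=rot(c['orientation'])@np.diag([1,-1,-1]); return M,np.array(c['eye'],float)
def unproj(c,px,z):
    M,e=cam(c); p=cv2.undistortPoints(np.array(px,float).reshape(-1,1,2),np.array(c['mtx']),np.array(c['dist_coeffs'])).reshape(-1,2)
    d=np.c_[p,np.ones(len(p))]@M.T
    return e+d*((np.broadcast_to(z,len(p))-e[2])/d[:,2])[:,None]
def proj(c,P):
    M,e=cam(c); P=np.array(P,float).reshape(-1,3)
    return cv2.projectPoints((P-e)@M,np.zeros(3),np.zeros(3),np.array(c['mtx']),np.array(c['dist_coeffs']))[0].reshape(-1,2)
E
python3 - <<'E'
from h import *
s=ctrl.get_state(); print({k:np.round(v,3) for k,v in s.items()})
for n in ['top','side']:
    c=ctrl.capture(n); cv2.imwrite(f'pics/{n}0.png',c['pixels']); print(n,c['eye'],c['orientation'])
    for q in ['mould','hinge','left_grip','right_grip','bolt_pin','bolt_nut','left_half','right_half','tumbler','paperweight','wax_tin','glass_foot','jacks','wood_block']:
        r=ctrl.boxes_of(n,q)
        print(q,[(np.round(d['centre'],3).tolist(),round(d['confidence'],2)) for d in r[:2]], np.round(proj(c,r[0]['centre'])).tolist() if r else '')
E
```

```text
pics
{'t': np.float64(0.0), 'joint_positions': array([-72.886,   5.041,  78.625,  -0.   ,  96.464,  -5.907]), 'dq': array([ 0.058, -0.108,  0.057, -0.09 , -0.025,  0.015]), 'effort': array([ 0.0000e+00, -3.5186e+01, -3.1327e+01, -0.0000e+00,  1.1000e-02,
       -0.0000e+00]), 'eef_pos': array([ 0.215, -0.506,  0.23 ]), 'tcp_rot': array([-1.7987e+02, -1.3000e-02,  2.3021e+01]), 'ft_force': array([ 0.278, -0.88 ,  1.215]), 'wrist_torque': array([-0.012, -0.018,  0.048]), 'gripper_width': np.float64(0.085)}
top [0.40185884 0.04752052 1.16077594] [ 10.82102757  -2.1188802  -89.63181749]
mould [([0.598, 0.058, 0.03], 0.71)] [[262.0, 221.0]]
hinge [([0.603, 0.058, 0.036], 0.89), ([0.574, 0.131, 0.106], 0.25)] [[263.0, 219.0]]
left_grip [([0.573, 0.134, 0.108], 0.63)] [[234.0, 225.0]]
right_grip [([0.65, -0.021, 0.112], 0.9)] [[292.0, 197.0]]
bolt_pin [([0.577, 0.132, 0.107], 0.67)] [[235.0, 224.0]]
bolt_nut [([0.484, 0.149, 0.099], 0.7)] [[227.0, 259.0]]
left_half [([0.576, 0.131, 0.105], 0.56)] [[235.0, 224.0]]
right_half [([0.651, -0.021, 0.116], 0.84), ([0.43, 0.212, 0.015], 0.66)] [[29
[... 776 characters left out ...]
([0.572, 0.142, 0.104], 0.88)] [[266.0, 239.0]]
bolt_nut [([0.484, 0.157, 0.094], 0.63), ([0.608, 0.087, 0.08], 0.54)] [[300.0, 258.0]]
left_half [([0.568, 0.148, 0.103], 0.83)] [[267.0, 241.0]]
right_half [([0.636, -0.021, 0.089], 0.72)] [[272.0, 193.0]]
tumbler [([0.459, -0.116, 0.056], 0.82)] [[351.0, 199.0]]
paperweight [([0.745, 0.157, 0.043], 0.95)] [[199.0, 240.0]]
wax_tin [([0.431, 0.214, 0.019], 0.88), ([0.748, 0.155, 0.044], 0.66)] [[312.0, 307.0]]
glass_foot [([0.766, 0.025, 0.063], 0.57)] [[218.0, 198.0]]
jacks [([0.619, -0.279, 0.012], 0.81), ([0.483, 0.151, 0.098], 0.66)] [[316.0, 162.0]]
wood_block [([0.554, 0.391, 0.032], 0.91), ([0.481, 0.154, 0.093], 0.47)] [[221.0, 347.0]]
```

Run:
```python
import cv2
a=cv2.imread('pics/top0.png')[125:325,165:365]; cv2.imwrite('pics/top0c.png',cv2.resize(a,(800,800),interpolation=3)[:600] if 0 else cv2.resize(a,(600,600),interpolation=2))
b=cv2.imread('pics/side0.png')[130:330,170:400]; cv2.imwrite('pics/side0c.png',cv2.resize(b,(690,600),interpolation=2))
```

```text
(no output)
```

View pics/top0c.png

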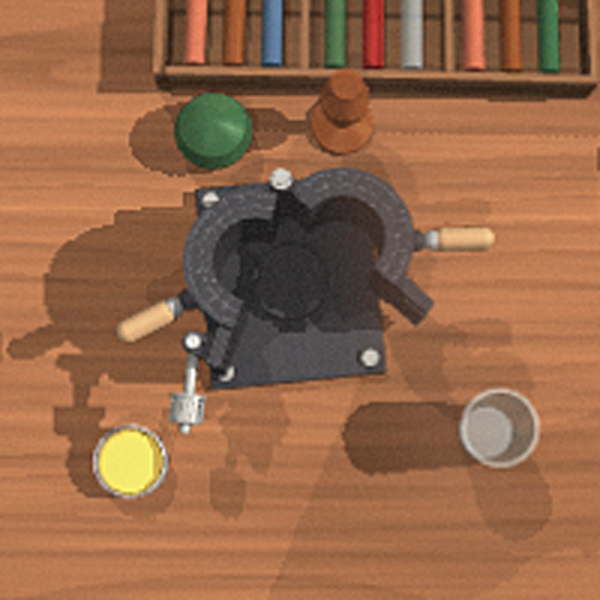

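View pics/side0c.png

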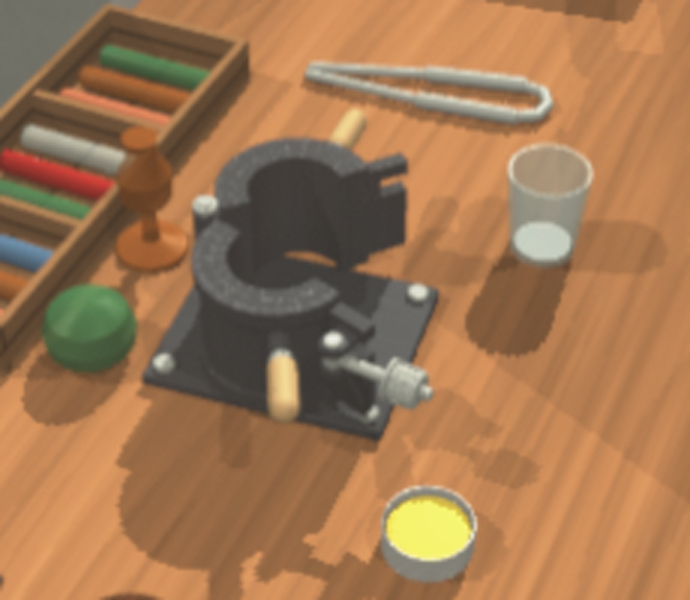

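The top crop shows the mould open, with its front towards the robot. The hinge head is at (280,178), the left grip around (150,320), the right grip around (465,238), the pin head at (192,341) and the nut at (187,408). The wax tin is close by the bolt at (130,461). I'll fit the model to these points in both views.

```bash
cat >> h.py <<'E'
from scipy.optimize import least_squares
def rz(a): c,s=np.cos(a),np.sin(a); return np.array([[c,-s],[s,c]])
def model(p):
    x,y,t,L,Rr,B=p; o=np.array([x,y]); T=rz(t); H=np.array([.075,0])
    half=lambda q,a: o+T@(H+rz(a)@(np.array(q)-H))
    pin=np.array([-.085,.031]); bd=rz(-B)@np.array([0,-1.])   # B grows -y -> -x : clockwise
    return dict(hinge=[*(o+T@H),.130],lg=[*half([-.079,.079],-L),.092],rg=[*half([-.079,-.079],Rr),.092],
      pin=[*half(pin,-L),.110],nut=[*half(pin+.06*bd,-L),.092],tip=[*half(pin+.08*bd,-L),.092],
      lfl=[*half([-.1,.0],-L),.114],rfl=[*half([-.1,0.],Rr),.114],
      lb=[*half([-.079+.0205,.079-.0205],-L),.092],lt=[*half([-.079-.0205,.079+.0205],-L),.092])
def fit(obs,p0,fixed={}):  # obs: list of (cam,{name:px})
    idx=[i for i in range(6) if i not in fixed]
    def full(v):
        p=np.array(p0,float); p[idx]=v
        for k,w in fixed.items(): p[k]=w
        return p
    def res(v):
        m=model(full(v)); return np.concatenate([(proj(c,[m[k] for k in o])-np.array(list(o.values()))).ravel() for c,o in obs])
    r=least_squares(res,np.array(p0,float)[idx],loss='soft_l1'); return full(r.x),r.fun
E
python3 - <<'E'
from h import *
t=ctrl.capture('top'); s=ctrl.capture('side')
u=lambda off,d:{k:(off[0]+v[0]/3,off[1]+v[1]/3) for k,v in d.items()}
obs=[(t,u((165,125),dict(hinge=(280,178),lg=(148,320),rg=(466,238),pin=(192,341),nut=(187,408)))),
(s,u((170,130),dict(hinge=(205,204),lg=(284,385),rg=(348,127),pin=(333,340),nut=(405,383))))]
p,f=fit(obs,[.58,.05,0.,.5,.5,1.5]); print(np.round(p,3)); print(np.round(f.reshape(-1,2),1).tolist())
for k,v in model(p).items(): print(k,np.round(v,3))
print(unproj(t,[(165+200/3,125+187/3),(165+210/3,125+388/3),(165+384/3,125+372/3)],.012).round(3))
np.save('p.npy',p)
E
```

```text
[0.606 0.051 0.225 0.525 0.618 1.362]
[[0.9, 0.4], [-0.4, 0.4], [-0.4, 0.1], [0.5, 0.1], [0.1, 0.8], [0.1, -1.2], [-0.8, 0.4], [-0.9, 1.3], [-0.2, -1.1], [-0.0, 0.2]]
hinge [0.679 0.067 0.13 ]
lg [0.555 0.188 0.092]
rg [ 0.636 -0.1    0.092]
pin [0.535 0.144 0.11 ]
nut [0.476 0.15  0.092]
tip [0.456 0.151 0.092]
lfl [0.512 0.119 0.114]
rfl [ 0.563 -0.063  0.114]
lb [0.569 0.163 0.092]
lt [0.542 0.214 0.092]
[[ 0.702  0.151  0.012]
 [ 0.503  0.136  0.012]
 [ 0.52  -0.031  0.012]]
```

Run:
```python
from h import *
t=ctrl.capture('top'); s=ctrl.capture('side')
A=unproj(t,[(165+a/3,125+b/3) for a,b in [(200,187),(210,388),(384,372)]],.012)
B=unproj(s,[(170+a/3,130+b/3) for a,b in [(147,378),(380,435),(437,292)]],.012)
C=unproj(t,[(165+a/3,125+b/3) for a,b in [(210,199),(227,373),(370,357)]],.017)
D=unproj(s,[(170+a/3,130+b/3) for a,b in [(164,363),(368,408),(418,292)]],.017)
ys=[]
for P in (A,B,C,D):
    u=P[0]-P[1]; v=P[1]-P[2]; a=np.arctan2(u[1],u[0]); b=np.arctan2(-v[0],v[1]); ys+=[a,b]
    print(P.round(3).tolist(),round(a,3),round(b,3),np.linalg.norm(u).round(3),np.linalg.norm(v).round(3))
p=np.load('p.npy'); h=np.array(model(p)['hinge'][:2]); y=np.median(ys)
q=p.copy(); q[2]=y; q[3]=p[3]-p[2]+y; q[4]=p[4]+p[2]-y; q[:2]=h-rz(y)@[.075,0]; print(y,q.round(3)); np.save('p.npy',q)
for k,v in model(q).items(): print(k,np.round(v,3))
q[3:]=0
print('SHUT')
for k,v in model(q).items(): print(k,np.round(v,3))
```

```text
[[0.702, 0.151, 0.012], [0.503, 0.136, 0.012], [0.52, -0.031, 0.012]] 0.077 0.103 0.199 0.168
[[0.692, 0.159, 0.012], [0.5, 0.137, 0.012], [0.519, -0.026, 0.012]] 0.11 0.118 0.193 0.165
[[0.688, 0.141, 0.017], [0.517, 0.12, 0.017], [0.534, -0.017, 0.017]] 0.122 0.123 0.172 0.138
[[0.684, 0.143, 0.017], [0.517, 0.12, 0.017], [0.532, -0.015, 0.017]] 0.135 0.105 0.169 0.136
0.11420613191845824 [0.605 0.059 0.114 0.413 0.729 1.362]
hinge [0.679 0.067 0.13 ]
lg [0.555 0.188 0.092]
rg [ 0.636 -0.1    0.092]
pin [0.535 0.144 0.11 ]
nut [0.476 0.15  0.092]
tip [0.456 0.151 0.092]
lfl [0.512 0.119 0.114]
rfl [ 0.563 -0.063  0.114]
lb [0.569 0.163 0.092]
lt [0.542 0.214 0.092]
SHUT
hinge [0.679 0.067 0.13 ]
lg [0.517 0.128 0.092]
rg [ 0.535 -0.029  0.092]
pin [0.517 0.08  0.11 ]
nut [0.524 0.02  0.092]
tip [0.526 0.    0.092]
lfl [0.505 0.047 0.114]
rfl [0.505 0.047 0.114]
lb [0.54  0.11  0.092]
lt [0.495 0.146 0.092]
```

```bash
cat >> h.py <<'E'
def post(p,side,a,gap=0.,along=.0):
    """tool centre (world xy) and yaw for pushing grip of a half at angle a; gap = clearance to bar"""
    sg=1 if side=='L' else -1; H=np.array([.075,0])
    q=np.array([-.079,.079*sg])+along*np.array([-1,sg])/2**.5+(.011+.011+gap)*np.array([1,sg])/2**.5
    m=H+rz(-sg*a)@(q-H); w=p[:2]+rz(p[2])@m
    return np.r_[w,np.degrees(p[2]-sg*a)+45*sg]
def bpost(p,b,gap=0.):
    pin=np.array([-.085,.031]); d=rz(-b)@np.array([0,-1.]); n=np.array([d[1],-d[0]])
    return np.r_[p[:2]+rz(p[2])@(pin+.06*d+(.025+gap)*n),np.degrees(p[2]-b)+180]
E
python3 - <<'E'
from h import *
p=np.load('p.npy'); s=ctrl.get_state(); cur=np.r_[s['eef_pos'],s['tcp_rot'][2]]
tg=post(p,'R',p[4],.025,.004); print('above R',tg.round(3),(tg[:2]-cur[:2])/.03,(tg[2]-cur[3])/8,'z',(.078-cur[2])/.03)
for a in (p[4],.6,.45,.3,.15,.0): print('R',round(a,2),post(p,'R',a,0,.004).round(4),((post(p,'R',a,0,.004)-tg)/[.03,.03,8]).round(2))
tg=post(p,'L',p[3],.025,.004);print('L',tg)
for a in (p[3],.3,.2,.1,.0): print('L',round(a,2),post(p,'L',a,0,.004).round(4),((post(p,'L',a,0,.004)-tg)/[.03,.03,8]).round(2))
tg=bpost(p,p[5],.02);print('B',tg)
for a in (p[5],1.2,1,.8,.6,.4,.2,.0): print('B',round(a,2),bpost(p,a).round(4),((bpost(p,a)-tg)/[.03,.03,8]).round(2))
E
```

```text
above R [ 0.683 -0.102  3.335] [15.59791631 13.48876537] -2.4608047693412036 z -5.110766650888832
R 0.73 [ 0.6581 -0.103   3.3352] [-0.83 -0.05  0.  ]
R 0.6 [ 0.6363 -0.0988 -4.079 ] [-1.56  0.09 -0.93]
R 0.45 [  0.6119  -0.0905 -12.6734] [-2.37  0.37 -2.  ]
R 0.3 [  0.5891  -0.0787 -21.2677] [-3.13  0.76 -3.08]
R 0.15 [  0.5683  -0.0636 -29.8621] [-3.82  1.26 -4.15]
R 0.0 [  0.55    -0.0456 -38.4565] [-4.43  1.87 -5.22]
L [ 0.59505995  0.21367588 27.85312292]
L 0.41 [ 0.573   0.202  27.8531] [-0.74 -0.39  0.  ]
L 0.3 [ 0.5584  0.1891 34.3548] [-1.22 -0.82  0.81]
L 0.2 [ 0.5468  0.1764 40.0844] [-1.61 -1.24  1.53]
L 0.1 [ 0.5366  0.1627 45.814 ] [-1.95 -1.7   2.25]
L 0.0 [ 0.5278  0.1479 51.5435] [-2.24 -2.19  2.96]
B [4.45565355e-01 1.03478319e-01 1.08509720e+02]
B 1.36 [4.519000e-01 8.450000e-02 1.085097e+02] [ 0.21 -0.63  0.  ]
B 1.2 [4.520000e-01 7.400000e-02 1.177886e+02] [ 0.21 -0.98  1.16]
B 1 [4.545000e-01 6.130000e-02 1.292477e+02] [ 0.3  -1.41  2.59]
B 0.8 [4.594000e-01 4.930000e-02 1.407069e+02] [ 0.46 -1.81  4.02]
B 0.6 [4.666000e-01 3.850000e-02 1.521661e+02] [ 0.7  -2.17  5.46]
B 0.4 [4.758000e-01 2.930000e-02 1.636252e+02] [ 1.01 -2.47  6.89]
B 0.2 [4.867000e-01 2.220000e-02 1.750844e+02] [ 1.37 -2.71  8.32]
B 0.0 [4.987000e-01 1.740000e-02 1.865435e+02] [ 1.77 -2.87  9.75]
```

Call:
{"api": "carry_out", "payload": {"commands": [{"xyz": [0.5, 0.4, 0], "yaw": 0, "fingers": 0}, {"xyz": [1.5, 1.3, 0], "yaw": 0, "fingers": 0}, {"xyz": [2.7, 2.3, 0], "yaw": -0.3, "fingers": 0}, {"xyz": [3.9, 3.4, 0], "yaw": -0.6, "fingers": 0}, {"xyz": [5.1, 4.4, 0], "yaw": -0.9, "fingers": 0}, {"xyz": [6.3, 5.4, 0], "yaw": -1.2, "fingers": 0}, {"xyz": [7.5, 6.5, 0], "yaw": -1.5, "fingers": 0}, {"xyz": [8.7, 7.5, 0], "yaw": -1.8, "fingers": 0}, {"xyz": [9.9, 8.6, 0], "yaw": -2.1, "fingers": 0}, {"xyz": [11.1, 9.6, 0], "yaw": -2.5, "fingers": 0}, {"xyz": [12.3, 10.6, 0], "yaw": -2.5, "fingers": 0}, {"xyz": [13.3, 11.5, 0], "yaw": -2.5, "fingers": 0}]}}

```text
t: 2.9
eef_pos: [0.6157, -0.1593, 0.2311]
tcp_rot: [180.0, -0.0, 3.1]
ft_force: [0.2, -0.9, -0.4]
gripper_width: -0.0002
```

Call:
{"api": "carry_out", "payload": {"commands": [{"xyz": [1.0, 0.9, 0], "yaw": 0, "fingers": 0}, {"xyz": [1.8, 1.6, 0], "yaw": 0, "fingers": 0}, {"xyz": [2.2, 1.9, 0], "yaw": 0, "fingers": 0}, {"xyz": [2.3, 2.0, -0.5], "yaw": 0, "fingers": 0}, {"xyz": [2.3, 2.0, -1.0], "yaw": 0, "fingers": 0}, {"xyz": [2.3, 2.0, -1.0], "yaw": 0, "fingers": 0}, {"xyz": [2.3, 2.0, -1.0], "yaw": 0, "fingers": 0}]}}

```text
t: 3.6
eef_pos: [0.6818, -0.1021, 0.1998]
tcp_rot: [-180.0, 0.2, 2.9]
ft_force: [0.7, -0.3, 0.8]
gripper_width: -0.0002
```

Run:
```python
from h import *
s=ctrl.get_state(); cur=np.r_[s['eef_pos'],s['tcp_rot'][2]]; print(s['t'],cur.round(4),s['tcp_rot'],s['gripper_width'],np.round(s['ft_force'],1))
p=np.load('p.npy')
t=ctrl.capture('top'); w=ctrl.capture('wrist')
a=np.hstack([cv2.resize(t['pixels'][125:325,165:365],(400,400),interpolation=2),cv2.resize(w['pixels'],(400,300))[:300] if 0 else cv2.copyMakeBorder(cv2.resize(w['pixels'],(400,300)),0,100,0,0,0)])
cv2.imwrite('pics/a.png',a)
for n in('top','wrist'):
  for q in('right_grip','left_grip','bolt_nut'): r=ctrl.boxes_of(n,q); print(n,q,[(np.round(d['centre'],3).tolist(),round(d['confidence'],2)) for d in r[:2]])
```

```text
3.6 [ 0.6818 -0.1021  0.1998  2.9362] [-1.79971927e+02  1.76466091e-01  2.93622855e+00] -0.00019486869151075939 [ 0.7 -0.3  0.8]
top right_grip [([0.663, -0.009, 0.118], 0.79), ([0.597, 0.069, 0.023], 0.55)]
top left_grip []
top bolt_nut [([0.485, 0.151, 0.101], 0.75)]
wrist right_grip [([0.665, -0.027, 0.111], 0.93)]
wrist left_grip [([0.581, 0.119, 0.091], 0.92), ([0.665, -0.025, 0.111], 0.41)]
wrist bolt_nut [([0.487, 0.145, 0.102], 0.56)]
```

View pics/a.png

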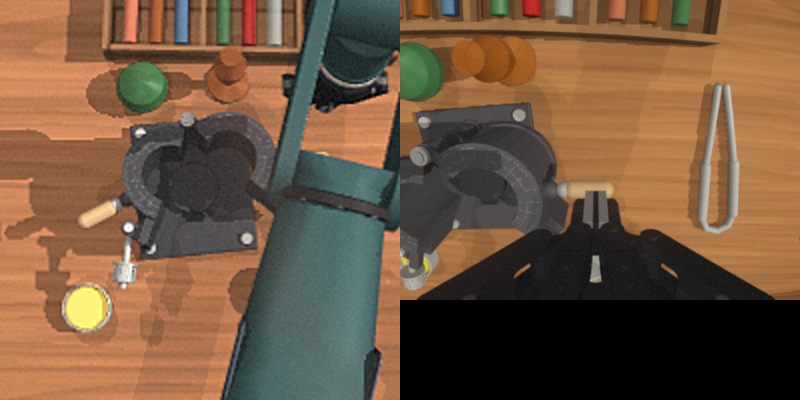

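The wrist view shows the right grip at crop (562–612,188), the hinge head at (420,155) and the fingertips at (596,195). I'll check those by unprojecting them.

Run:
```python
from h import *
w=ctrl.capture('wrist'); f=lambda a,b:((a-400)*1.4,b*1.4)
print(w['eye'],unproj(w,[f(562,188),f(612,188),f(420,155)],[.092,.092,.13]).round(4))
print(unproj(w,[f(521,115),f(455,225)],.017).round(3))
print({k:np.round(v,3) for k,v in model(np.load('p.npy')).items() if k in('rg','hinge')})
```

```text
[ 0.767655   -0.0968835   0.34477617] [[ 0.6362 -0.0649  0.092 ]
 [ 0.6393 -0.1224  0.092 ]
 [ 0.6828  0.0707  0.13  ]]
[[0.704 0.001 0.017]
 [0.518 0.122 0.017]]
{'hinge': array([0.679, 0.067, 0.13 ]), 'rg': array([ 0.636, -0.1  ,  0.092])}
```

Call:
{"api": "carry_out", "payload": {"commands": [{"xyz": [0, 0, -0.5], "yaw": 0, "fingers": 0}, {"xyz": [0, 0, -1.2], "yaw": 0, "fingers": 0}, {"xyz": [0, 0, -2.0], "yaw": 0, "fingers": 0}, {"xyz": [0, 0, -2.8], "yaw": 0, "fingers": 0}, {"xyz": [0, 0, -3.5], "yaw": 0, "fingers": 0}, {"xyz": [0, 0, -4.0], "yaw": 0, "fingers": 0}, {"xyz": [-0.1, 0, -4.0], "yaw": 0, "fingers": 0}, {"xyz": [-0.3, 0, -4.0], "yaw": 0, "fingers": 0}, {"xyz": [-0.5, 0, -4.0], "yaw": 0, "fingers": 0}, {"xyz": [-0.6, 0, -4.0], "yaw": 0, "fingers": 0}, {"xyz": [-0.7, 0, -4.0], "yaw": 0, "fingers": 0}]}}

```text
t: 5.15
eef_pos: [0.6623, -0.1014, 0.0829]
tcp_rot: [180.0, -0.1, 3.0]
ft_force: [-0.3, 0.4, 0.5]
gripper_width: 0.0002
```

Call:
{"api": "carry_out", "payload": {"commands": [{"xyz": [-0.1, 0, 0], "yaw": 0, "fingers": 0}, {"xyz": [-0.2, 0, 0], "yaw": 0, "fingers": 0}, {"xyz": [-0.3, 0, 0], "yaw": -0.1, "fingers": 0}, {"xyz": [-0.4, 0, 0], "yaw": -0.3, "fingers": 0}, {"xyz": [-0.5, 0.05, 0], "yaw": -0.5, "fingers": 0}, {"xyz": [-0.6, 0.1, 0], "yaw": -0.7, "fingers": 0}, {"xyz": [-0.7, 0.1, 0], "yaw": -0.8, "fingers": 0}, {"xyz": [-0.8, 0.15, 0], "yaw": -0.9, "fingers": 0}]}}

```text
t: 5.95
eef_pos: [0.6379, -0.0971, 0.0815]
tcp_rot: [180.0, -0.0, -4.3]
ft_force: [1.3, -1.5, 0.3]
gripper_width: -0.0
```

Call:
{"api": "carry_out", "payload": {"commands": [{"xyz": [-0.15, 0.05, -0.1], "yaw": -0.2, "fingers": 0}, {"xyz": [-0.3, 0.1, -0.1], "yaw": -0.4, "fingers": 0}, {"xyz": [-0.45, 0.15, -0.1], "yaw": -0.6, "fingers": 0}, {"xyz": [-0.6, 0.2, -0.1], "yaw": -0.8, "fingers": 0}, {"xyz": [-0.75, 0.25, -0.1], "yaw": -1.0, "fingers": 0}, {"xyz": [-0.87, 0.3, -0.1], "yaw": -1.2, "fingers": 0}, {"xyz": [-1.0, 0.35, -0.1], "yaw": -1.35, "fingers": 0}, {"xyz": [-1.12, 0.4, -0.1], "yaw": -1.5, "fingers": 0}, {"xyz": [-1.25, 0.45, -0.1], "yaw": -1.65, "fingers": 0}, {"xyz": [-1.37, 0.5, -0.1], "yaw": -1.8, "fingers": 0}, {"xyz": [-1.5, 0.56, -0.1], "yaw": -1.95, "fingers": 0}, {"xyz": [-1.62, 0.62, -0.1], "yaw": -2.1, "fingers": 0}]}}

```text
t: 7.15
eef_pos: [0.5894, -0.0779, 0.0786]
tcp_rot: [-180.0, -0.0, -21.1]
ft_force: [3.0, 1.5, -0.2]
gripper_width: 0.0003
```

Call:
{"api": "carry_out", "payload": {"commands": [{"xyz": [-0.1, 0.07, 0], "yaw": -0.15, "fingers": 0}, {"xyz": [-0.2, 0.14, 0], "yaw": -0.3, "fingers": 0}, {"xyz": [-0.3, 0.21, 0], "yaw": -0.45, "fingers": 0}, {"xyz": [-0.4, 0.28, 0], "yaw": -0.6, "fingers": 0}, {"xyz": [-0.5, 0.35, 0], "yaw": -0.75, "fingers": 0}, {"xyz": [-0.6, 0.42, 0], "yaw": -0.9, "fingers": 0}, {"xyz": [-0.7, 0.5, 0], "yaw": -1.05, "fingers": 0}]}}

```text
t: 7.85
eef_pos: [0.5684, -0.063, 0.0785]
tcp_rot: [-180.0, -0.0, -29.5]
ft_force: [2.6, -0.1, 1.2]
gripper_width: -0.0002
```

Run:
```python
from h import *
s=ctrl.get_state(); print(s['t'],np.round(s['eef_pos'],4),np.round(s['tcp_rot'],1),np.round(s['ft_force'],1))
w=ctrl.capture('side'); v=ctrl.capture('wrist')
a=np.hstack([cv2.resize(w['pixels'][130:330,170:370],(400,400),interpolation=2),cv2.copyMakeBorder(cv2.resize(v['pixels'],(400,300)),0,100,0,0,0)])
cv2.imwrite('pics/b.png',a)
```

```text
7.85 [ 0.5684 -0.063   0.0785] [-180.    -0.   -29.5] [ 2.6 -0.1  1.2]
```

View pics/b.png

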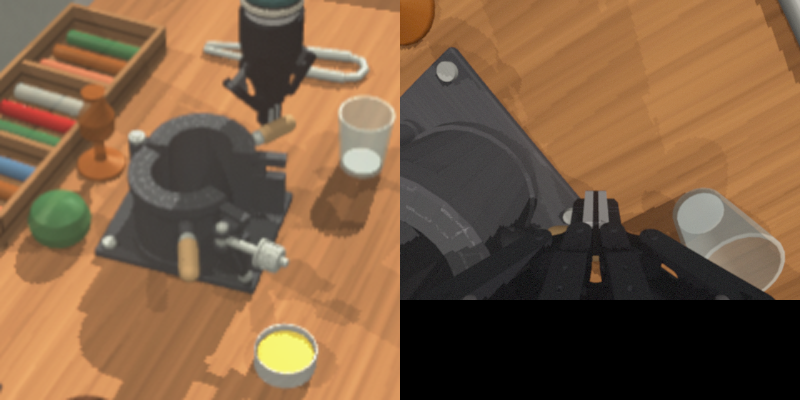

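The fingers sit on the hinge side of the right grip, and that half is nearly shut. I'll finish it slowly and watch the force.

Call:
{"api": "carry_out", "payload": {"commands": [{"xyz": [-0.07, 0.06, 0], "yaw": -0.1, "fingers": 0}, {"xyz": [-0.14, 0.12, 0], "yaw": -0.2, "fingers": 0}, {"xyz": [-0.2, 0.18, 0], "yaw": -0.3, "fingers": 0}, {"xyz": [-0.26, 0.24, 0], "yaw": -0.4, "fingers": 0}, {"xyz": [-0.32, 0.29, 0], "yaw": -0.5, "fingers": 0}, {"xyz": [-0.37, 0.34, 0], "yaw": -0.6, "fingers": 0}, {"xyz": [-0.41, 0.38, 0], "yaw": -0.7, "fingers": 0}, {"xyz": [-0.45, 0.42, 0], "yaw": -0.8, "fingers": 0}]}}

```text
t: 8.75
eef_pos: [0.5547, -0.0505, 0.0782]
tcp_rot: [180.0, 0.0, -35.8]
ft_force: [1.0, -3.1, 0.3]
gripper_width: 0.0002
```

Call:
{"api": "carry_out", "payload": {"commands": [{"xyz": [-0.03, 0.03, 0], "yaw": 0, "fingers": 0}, {"xyz": [-0.06, 0.06, 0], "yaw": -0.1, "fingers": 0}, {"xyz": [-0.08, 0.08, 0], "yaw": -0.1, "fingers": 0}]}}

```text
t: 9.05
eef_pos: [0.5525, -0.048, 0.0783]
tcp_rot: [180.0, 0.0, -36.6]
ft_force: [1.8, -2.9, -0.4]
gripper_width: -0.0
```

Call:
{"api": "carry_out", "payload": {"commands": [{"xyz": [-0.02, 0.02, 0], "yaw": 0, "fingers": 0}, {"xyz": [-0.04, 0.04, 0], "yaw": -0.1, "fingers": 0}]}}

```text
t: 9.25
eef_pos: [0.5514, -0.0469, 0.0783]
tcp_rot: [180.0, 0.0, -37.4]
ft_force: [1.7, -1.6, -1.1]
gripper_width: 0.0
```

Call:
{"api": "carry_out", "payload": {"commands": [{"xyz": [-0.02, 0.02, 0], "yaw": 0, "fingers": 0}, {"xyz": [-0.04, 0.04, 0], "yaw": -0.1, "fingers": 0}, {"xyz": [-0.04, 0.04, 0], "yaw": -0.1, "fingers": 0}]}}

```text
t: 9.55
eef_pos: [0.5501, -0.0455, 0.0783]
tcp_rot: [-180.0, 0.0, -38.2]
ft_force: [0.5, -0.4, 0.9]
gripper_width: -0.0001
```

Call:
{"api": "carry_out", "payload": {"commands": [{"xyz": [-0.02, 0.02, 0], "yaw": 0, "fingers": 0}, {"xyz": [-0.04, 0.04, 0], "yaw": 0, "fingers": 0}, {"xyz": [-0.04, 0.04, 0], "yaw": 0, "fingers": 0}]}}

```text
t: 9.85
eef_pos: [0.549, -0.0443, 0.0783]
tcp_rot: [-180.0, 0.0, -38.2]
ft_force: [1.1, -0.6, -1.1]
gripper_width: -0.0001
```

Call:
{"api": "carry_out", "payload": {"commands": [{"xyz": [-0.02, 0.02, 0], "yaw": 0, "fingers": 0}, {"xyz": [-0.05, 0.04, 0], "yaw": 0, "fingers": 0}, {"xyz": [-0.05, 0.04, 0], "yaw": 0, "fingers": 0}]}}

```text
t: 10.15
eef_pos: [0.5482, -0.0434, 0.0785]
tcp_rot: [-180.0, -0.1, -38.2]
ft_force: [4.5, -1.3, -2.7]
gripper_width: 0.0003
```

Call:
{"api": "carry_out", "payload": {"commands": [{"xyz": [-0.02, 0.02, 0], "yaw": 0, "fingers": 0}, {"xyz": [-0.05, 0.04, 0], "yaw": 0, "fingers": 0}, {"xyz": [-0.05, 0.04, 0], "yaw": 0, "fingers": 0}]}}

```text
t: 10.45
eef_pos: [0.5482, -0.0434, 0.0786]
tcp_rot: [-179.9, -0.3, -38.2]
ft_force: [8.4, -4.1, -5.8]
gripper_width: -0.0002
```

Run:
```python
from h import *
w=ctrl.capture('side'); v=ctrl.capture('top')
a=np.hstack([cv2.resize(w['pixels'][150:290,190:330],(400,400),interpolation=2),cv2.resize(v['pixels'][160:300,200:340],(400,400),interpolation=2)])
cv2.imwrite('pics/c.png',a)
s=ctrl.get_state(); print(s['t'],np.round(s['eef_pos'],4),np.round(s['tcp_rot'],1),np.round(s['ft_force'],1))
```

```text
10.55 [ 0.5482 -0.0434  0.0786] [-179.9   -0.3  -38.2] [ 8.7 -3.3 -5.8]
```

View pics/c.png

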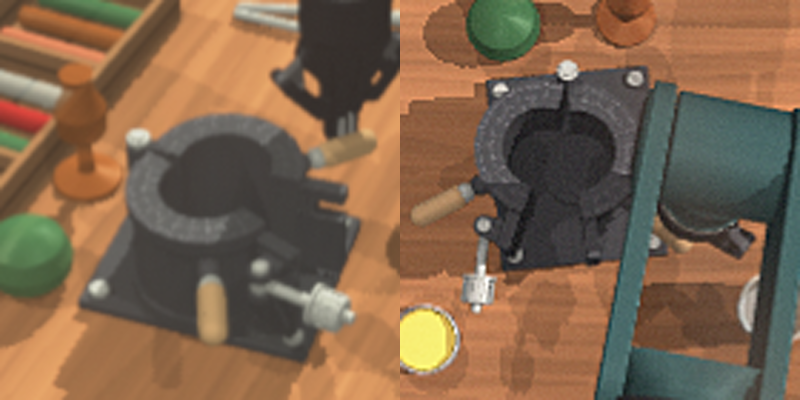

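The force rose to about 9 N without any movement, so the right half is on its stop. I'll back off, lift, and cross over to the left grip.

Call:
{"api": "carry_out", "payload": {"commands": [{"xyz": [0.2, -0.15, 0], "yaw": 0, "fingers": 0}, {"xyz": [0.6, -0.45, 0], "yaw": 0, "fingers": 0}, {"xyz": [0.6, -0.45, 0.8], "yaw": 0, "fingers": 0}, {"xyz": [0.6, -0.45, 2.0], "yaw": 0, "fingers": 0}, {"xyz": [0.6, -0.45, 3.1], "yaw": 0, "fingers": 0}, {"xyz": [0.8, 0.5, 3.1], "yaw": 1.0, "fingers": 0}, {"xyz": [1.0, 2.0, 3.1], "yaw": 2.0, "fingers": 0}, {"xyz": [1.2, 3.5, 3.1], "yaw": 3.0, "fingers": 0}, {"xyz": [1.4, 5.0, 3.1], "yaw": 4.0, "fingers": 0}, {"xyz": [1.55, 6.4, 3.1], "yaw": 5.0, "fingers": 0}, {"xyz": [1.55, 7.8, 3.1], "yaw": 6.0, "fingers": 0}, {"xyz": [1.55, 8.6, 3.1], "yaw": 7.0, "fingers": 0}]}}

```text
t: 11.75
eef_pos: [0.591, 0.2192, 0.171]
tcp_rot: [-179.9, 0.2, 18.3]
ft_force: [-0.0, -0.5, 0.5]
gripper_width: 0.0001
```

Call:
{"api": "carry_out", "payload": {"commands": [{"xyz": [0, 0, 0], "yaw": 0.7, "fingers": 0}, {"xyz": [0, 0, 0], "yaw": 1.3, "fingers": 0}, {"xyz": [0, 0, 0], "yaw": 1.3, "fingers": 0}]}}

```text
t: 12.05
eef_pos: [0.5915, 0.2163, 0.171]
tcp_rot: [-179.9, 0.1, 28.3]
ft_force: [0.6, 0.0, 0.1]
gripper_width: 0.0002
```

Run:
```python
from h import *
w=ctrl.capture('side'); v=ctrl.capture('wrist')
a=np.hstack([cv2.resize(w['pixels'][150:290,190:330],(400,400),interpolation=2),cv2.copyMakeBorder(cv2.resize(v['pixels'],(400,300)),0,100,0,0,0)])
cv2.imwrite('pics/d.png',a)
s=ctrl.get_state(); print(s['t'],np.round(s['eef_pos'],4),np.round(s['tcp_rot'],1),np.round(s['ft_force'],1))
p=np.load('p.npy'); print(proj(v,[model(p)[k] for k in('lg','hinge','pin')])/1.4+[400,0])
```

```text
12.15 [0.5919 0.2158 0.1712] [-1.80e+02  1.00e-01  2.81e+01] [0.2 0.4 1.2]
[[602.69574892 201.83738493]
 [794.45269505 168.80671504]
 [631.49568985 243.31960168]]
```

View pics/d.png

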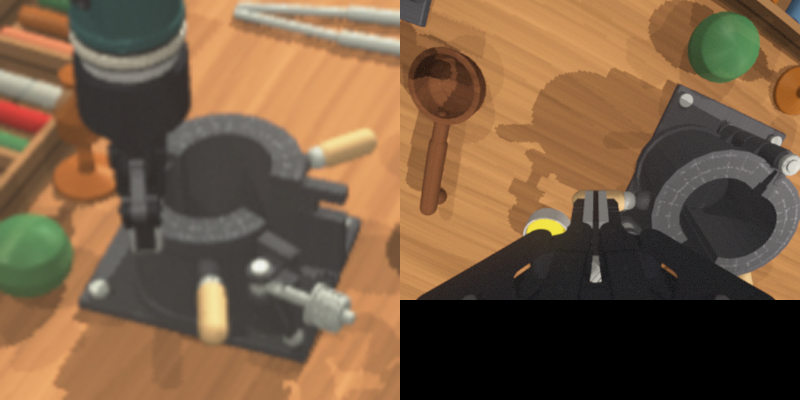

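The left grip appears at (575–634,199), as predicted. I'll descend and push.

Call:
{"api": "carry_out", "payload": {"commands": [{"xyz": [0, 0, -0.8], "yaw": 0, "fingers": 0}, {"xyz": [0, 0, -1.8], "yaw": 0, "fingers": 0}, {"xyz": [0, 0, -2.6], "yaw": 0, "fingers": 0}, {"xyz": [0, 0, -3.1], "yaw": 0, "fingers": 0}, {"xyz": [-0.1, -0.05, -3.1], "yaw": 0, "fingers": 0}, {"xyz": [-0.25, -0.15, -3.1], "yaw": 0, "fingers": 0}, {"xyz": [-0.4, -0.25, -3.1], "yaw": 0, "fingers": 0}, {"xyz": [-0.5, -0.35, -3.1], "yaw": 0, "fingers": 0}, {"xyz": [-0.6, -0.42, -3.1], "yaw": 0, "fingers": 0}, {"xyz": [-0.7, -0.52, -3.1], "yaw": 0.1, "fingers": 0}, {"xyz": [-0.8, -0.6, -3.1], "yaw": 0.3, "fingers": 0}, {"xyz": [-0.9, -0.7, -3.1], "yaw": 0.5, "fingers": 0}]}}

```text
t: 13.35
eef_pos: [0.5662, 0.1955, 0.0794]
tcp_rot: [-180.0, -0.2, 32.3]
ft_force: [1.1, 1.7, 1.1]
gripper_width: 0.0
```

Run:
```python
from h import *
s=ctrl.get_state(); c=np.r_[s['eef_pos'][:2],s['tcp_rot'][2]]; print(s['t'],np.round(s['eef_pos'],4),np.round(s['tcp_rot'],1),np.round(s['ft_force'],1))
p=np.load('p.npy')
for a in(.3,.2,.1,0,-.02): print(a,((post(p,'L',a,0,.004)-c)/[.03,.03,8]).round(2))
```

```text
13.35 [0.5662 0.1955 0.0794] [-180.    -0.2   32.3] [1.1 1.7 1.1]
0.3 [-0.26 -0.21  0.25]
0.2 [-0.64 -0.64  0.97]
0.1 [-0.99 -1.09  1.69]
0 [-1.28 -1.59  2.4 ]
-0.02 [-1.33 -1.69  2.55]
```

Call:
{"api": "carry_out", "payload": {"commands": [{"xyz": [-0.13, -0.1, 0], "yaw": 0.15, "fingers": 0}, {"xyz": [-0.26, -0.2, 0], "yaw": 0.3, "fingers": 0}, {"xyz": [-0.38, -0.33, 0], "yaw": 0.5, "fingers": 0}, {"xyz": [-0.51, -0.48, 0], "yaw": 0.7, "fingers": 0}, {"xyz": [-0.64, -0.64, 0], "yaw": 0.95, "fingers": 0}, {"xyz": [-0.75, -0.78, 0], "yaw": 1.2, "fingers": 0}, {"xyz": [-0.86, -0.92, 0], "yaw": 1.4, "fingers": 0}, {"xyz": [-0.95, -1.05, 0], "yaw": 1.6, "fingers": 0}, {"xyz": [-1.03, -1.15, 0], "yaw": 1.75, "fingers": 0}, {"xyz": [-1.1, -1.25, 0], "yaw": 1.9, "fingers": 0}, {"xyz": [-1.15, -1.35, 0], "yaw": 2.05, "fingers": 0}, {"xyz": [-1.19, -1.42, 0], "yaw": 2.15, "fingers": 0}]}}

```text
t: 14.55
eef_pos: [0.5295, 0.1522, 0.0784]
tcp_rot: [-180.0, -0.0, 49.5]
ft_force: [2.1, 1.1, 1.1]
gripper_width: 0.0002
```

Call:
{"api": "carry_out", "payload": {"commands": [{"xyz": [-0.02, -0.03, 0], "yaw": 0, "fingers": 0}, {"xyz": [-0.04, -0.06, 0], "yaw": 0.1, "fingers": 0}, {"xyz": [-0.04, -0.06, 0], "yaw": 0.1, "fingers": 0}]}}

```text
t: 14.85
eef_pos: [0.529, 0.1516, 0.0783]
tcp_rot: [-180.0, -0.1, 50.3]
ft_force: [4.5, 4.4, -0.1]
gripper_width: -0.0001
```

Call:
{"api": "carry_out", "payload": {"commands": [{"xyz": [-0.02, -0.03, 0], "yaw": 0, "fingers": 0}, {"xyz": [-0.04, -0.06, 0], "yaw": 0.1, "fingers": 0}, {"xyz": [-0.04, -0.06, 0], "yaw": 0.1, "fingers": 0}]}}

```text
t: 15.15
eef_pos: [0.5289, 0.1516, 0.0785]
tcp_rot: [-180.0, -0.4, 51.1]
ft_force: [7.2, 9.7, -2.0]
gripper_width: 0.0001
```

The left half is against its stop as well: force to 12 N with no movement. I'll retreat and move over to the bolt.

Call:
{"api": "carry_out", "payload": {"commands": [{"xyz": [0.2, 0.25, 0], "yaw": 0, "fingers": 0}, {"xyz": [0.45, 0.6, 0], "yaw": 0, "fingers": 0}, {"xyz": [0.45, 0.6, 1.0], "yaw": 0, "fingers": 0}, {"xyz": [0.45, 0.6, 2.5], "yaw": 0, "fingers": 0}, {"xyz": [0.45, 0.6, 3.1], "yaw": 0, "fingers": 0}, {"xyz": [-0.2, 0.2, 3.1], "yaw": 1.0, "fingers": 0}, {"xyz": [-1.0, -0.2, 3.1], "yaw": 2.0, "fingers": 0}, {"xyz": [-1.8, -0.6, 3.1], "yaw": 3.0, "fingers": 0}, {"xyz": [-2.6, -1.0, 3.1], "yaw": 4.0, "fingers": 0}, {"xyz": [-2.8, -1.4, 3.1], "yaw": 5.0, "fingers": 0}, {"xyz": [-2.8, -1.4, 3.1], "yaw": 6.0, "fingers": 0}, {"xyz": [-2.8, -1.4, 3.1], "yaw": 7.0, "fingers": 0}]}}

```text
t: 16.35
eef_pos: [0.4426, 0.1063, 0.1709]
tcp_rot: [-179.9, 0.0, 107.3]
ft_force: [-0.3, 1.2, 0.0]
gripper_width: -0.0001
```

Run:
```python
from h import *
w=ctrl.capture('top'); v=ctrl.capture('wrist'); d=ctrl.capture('side')
a=np.hstack([cv2.resize(w['pixels'][160:300,200:340],(400,400),interpolation=2),cv2.resize(d['pixels'][150:290,190:330],(400,400),interpolation=2)])
cv2.imwrite('pics/e.png',a); cv2.imwrite('pics/e2.png',v['pixels'])
s=ctrl.get_state(); print(s['t'],np.round(s['eef_pos'],4),np.round(s['tcp_rot'],1),np.round(s['ft_force'],1))
p=np.load('p.npy'); p[3:5]=0; m=model(p); print({k:np.round(m[k],3) for k in('nut','pin')}); 
for c in(w,d,v): print(proj(c,[m[k] for k in('nut','pin','hinge')]).round().tolist())
for n in('top','wrist','side'): print(n,[(np.round(x['centre'],3).tolist(),round(x['confidence'],2)) for x in ctrl.boxes_of(n,'bolt_nut')[:2]])
```

```text
16.5 [0.4431 0.1067 0.1709] [-179.9    0.   106.9] [0.5 0.2 0.5]
{'nut': array([0.46 , 0.061, 0.092]), 'pin': array([0.517, 0.08 , 0.11 ])}
[[261.0, 268.0], [254.0, 246.0], [259.0, 185.0]]
[[327.0, 234.0], [300.0, 226.0], [238.0, 197.0]]
[[276.0, 286.0], [363.0, 298.0], [555.0, 376.0]]
top [([0.465, -0.137, 0.034], 0.49)]
wrist [([0.487, 0.082, 0.098], 0.85)]
side [([0.47, 0.077, 0.096], 0.59)]
```

View pics/e.png

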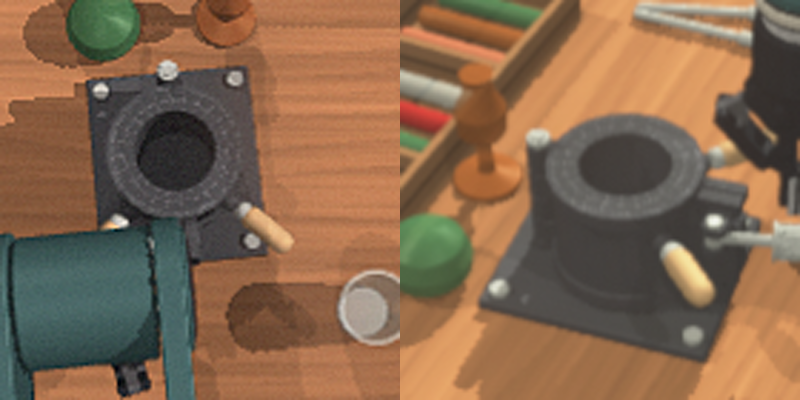

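View pics/e2.png

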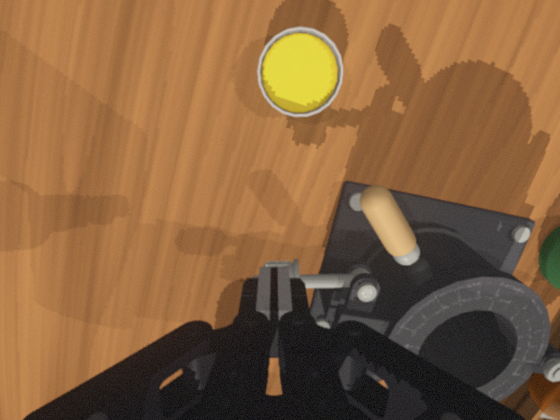

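Run:
```python
from h import *
v=ctrl.capture('wrist')
P=unproj(v,[(367,291),(302,281),(345,281),(297,262),(266,263)],[.11,.092,.092,.092,.092]); print(P.round(4))
d=P[1]-P[2]; print(np.arctan2(d[1],d[0]))
p=np.load('p.npy'); p[3:5]=0; print(model(p)['pin'])
B=-np.arctan2(*(rz(-p[2])@(P[1]-P[0])[:2])[::-1])%(2*np.pi)-np.pi/2; 
ang=np.degrees(np.arctan2(*((P[1]-P[0])[:2])[::-1])-p[2]); print('bolt dir mould deg',ang,'B',np.radians((270-ang%360)))
```

```text
[[0.5178 0.0855 0.11  ]
 [0.4768 0.0707 0.092 ]
 [0.5074 0.0798 0.092 ]
 [0.4684 0.0845 0.092 ]
 [0.4473 0.0772 0.092 ]]
-2.8515896045300373
[np.float64(0.5167474931459823), np.float64(0.07985410940779128), 0.11]
bolt dir mould deg -166.66218721279824 B 1.338007578643624
```

The mould is shut evenly all round and hasn't shifted. The bolt points to the front at about 1.34 rad, with the fingers on its left, 18 mm clear. I'll descend and swing it in.

Call:
{"api": "carry_out", "payload": {"commands": [{"xyz": [0, 0, -0.8], "yaw": 0, "fingers": 0}, {"xyz": [0, 0, -1.8], "yaw": 0, "fingers": 0}, {"xyz": [0, 0, -2.6], "yaw": 0, "fingers": 0}, {"xyz": [0, 0, -3.1], "yaw": 0, "fingers": 0}, {"xyz": [0.05, -0.1, -3.1], "yaw": 0.1, "fingers": 0}, {"xyz": [0.15, -0.25, -3.1], "yaw": 0.2, "fingers": 0}, {"xyz": [0.22, -0.4, -3.1], "yaw": 0.3, "fingers": 0}, {"xyz": [0.28, -0.55, -3.1], "yaw": 0.4, "fingers": 0}, {"xyz": [0.3, -0.7, -3.1], "yaw": 0.6, "fingers": 0}, {"xyz": [0.31, -0.85, -3.1], "yaw": 0.9, "fingers": 0}, {"xyz": [0.33, -0.99, -3.1], "yaw": 1.3, "fingers": 0}]}}

```text
t: 17.8
eef_pos: [0.4541, 0.0767, 0.0795]
tcp_rot: [179.9, 0.0, 117.5]
ft_force: [-0.5, 0.2, 1.8]
gripper_width: -0.0002
```

Call:
{"api": "carry_out", "payload": {"commands": [{"xyz": [0.04, -0.14, 0], "yaw": 0.5, "fingers": 0}, {"xyz": [0.06, -0.28, 0], "yaw": 1.0, "fingers": 0}, {"xyz": [0.08, -0.42, 0], "yaw": 1.5, "fingers": 0}, {"xyz": [0.13, -0.55, 0], "yaw": 2.0, "fingers": 0}, {"xyz": [0.19, -0.69, 0], "yaw": 2.45, "fingers": 0}, {"xyz": [0.25, -0.82, 0], "yaw": 2.9, "fingers": 0}, {"xyz": [0.33, -0.94, 0], "yaw": 3.4, "fingers": 0}, {"xyz": [0.41, -1.06, 0], "yaw": 3.85, "fingers": 0}, {"xyz": [0.49, -1.18, 0], "yaw": 4.3, "fingers": 0}, {"xyz": [0.59, -1.28, 0], "yaw": 4.8, "fingers": 0}, {"xyz": [0.69, -1.39, 0], "yaw": 5.3, "fingers": 0}, {"xyz": [0.79, -1.49, 0], "yaw": 5.8, "fingers": 0}]}}

```text
t: 19.0
eef_pos: [0.4776, 0.0319, 0.0793]
tcp_rot: [180.0, 0.1, 164.0]
ft_force: [-0.2, 0.9, -0.1]
gripper_width: 0.0001
```

Run:
```python
from h import *
w=ctrl.capture('wrist'); d=ctrl.capture('side')
a=np.hstack([cv2.copyMakeBorder(cv2.resize(w['pixels'],(400,300)),0,100,0,0,0),cv2.resize(d['pixels'][170:290,230:350],(400,400),interpolation=2)])
cv2.imwrite('pics/f.png',a)
s=ctrl.get_state(); c=np.r_[s['eef_pos'][:2],s['tcp_rot'][2]%360]; print(s['t'],np.round(s['eef_pos'],4),np.round(s['tcp_rot'],1),np.round(s['ft_force'],1))
p=np.load('p.npy'); p[3:5]=0; p[:2]+=[.001,.003]
for b in(.4,.3,.2,.1,0,-.1): print(b,((bpost(p,b)-c)/[.03,.03,8]).round(2))
```

```text
19.1 [0.4778 0.0317 0.0792] [1.800e+02 1.000e-01 1.638e+02] [-0.   0.6  0.2]
0.4 [-0.03  0.02 -0.02]
0.3 [ 0.14 -0.11  0.7 ]
0.2 [ 0.33 -0.21  1.41]
0.1 [ 0.53 -0.31  2.13]
0 [ 0.73 -0.38  2.84]
-0.1 [ 0.94 -0.42  3.56]
```

View pics/f.png

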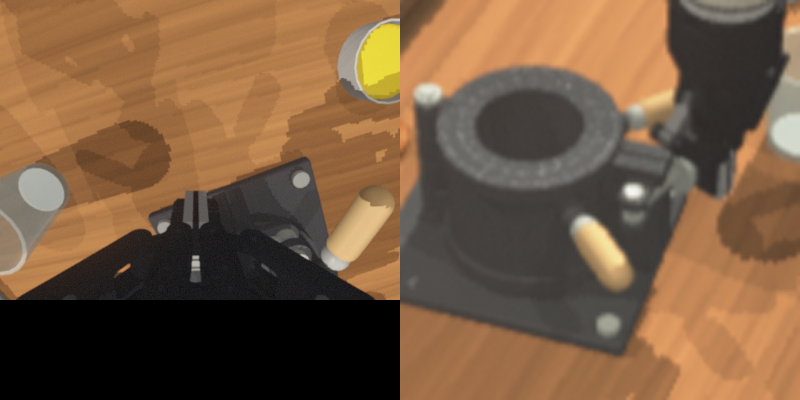

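The side view shows the bolt at about 0.4 rad, with the fingers behind the nut at (690,180). I'll push it home slowly.

Call:
{"api": "carry_out", "payload": {"commands": [{"xyz": [0.07, -0.06, 0], "yaw": 0.4, "fingers": 0}, {"xyz": [0.14, -0.11, 0], "yaw": 0.7, "fingers": 0}, {"xyz": [0.21, -0.15, 0], "yaw": 1.0, "fingers": 0}, {"xyz": [0.28, -0.19, 0], "yaw": 1.25, "fingers": 0}, {"xyz": [0.35, -0.22, 0], "yaw": 1.5, "fingers": 0}, {"xyz": [0.42, -0.26, 0], "yaw": 1.75, "fingers": 0}, {"xyz": [0.48, -0.29, 0], "yaw": 2.0, "fingers": 0}, {"xyz": [0.54, -0.31, 0], "yaw": 2.2, "fingers": 0}, {"xyz": [0.59, -0.33, 0], "yaw": 2.4, "fingers": 0}, {"xyz": [0.64, -0.35, 0], "yaw": 2.6, "fingers": 0}]}}

```text
t: 20.1
eef_pos: [0.4964, 0.0217, 0.0786]
tcp_rot: [-180.0, 0.0, -175.3]
ft_force: [-0.7, -0.8, 0.5]
gripper_width: -0.0003
```

Call:
{"api": "carry_out", "payload": {"commands": [{"xyz": [0.03, -0.01, 0], "yaw": 0.1, "fingers": 0}, {"xyz": [0.06, -0.02, 0], "yaw": 0.2, "fingers": 0}, {"xyz": [0.06, -0.02, 0], "yaw": 0.2, "fingers": 0}]}}

```text
t: 20.4
eef_pos: [0.4981, 0.0212, 0.0783]
tcp_rot: [180.0, 0.0, -173.8]
ft_force: [0.1, 0.2, -0.1]
gripper_width: -0.0002
```

Call:
{"api": "carry_out", "payload": {"commands": [{"xyz": [0.03, 0, 0], "yaw": 0, "fingers": 0}, {"xyz": [0.06, 0, 0], "yaw": 0, "fingers": 0}, {"xyz": [0.06, 0, 0], "yaw": 0, "fingers": 0}]}}

```text
t: 20.7
eef_pos: [0.4992, 0.0211, 0.0782]
tcp_rot: [180.0, -0.1, -173.8]
ft_force: [-3.9, -1.1, 1.6]
gripper_width: 0.0001
```

Call:
{"api": "carry_out", "payload": {"commands": [{"xyz": [0.03, 0, 0], "yaw": 0, "fingers": 0}, {"xyz": [0.06, 0, 0], "yaw": 0, "fingers": 0}, {"xyz": [0.06, 0, 0], "yaw": 0, "fingers": 0}]}}

```text
t: 21.0
eef_pos: [0.4993, 0.0211, 0.0782]
tcp_rot: [180.0, -0.3, -173.8]
ft_force: [-9.7, -0.5, 6.1]
gripper_width: -0.0001
```

Call:
{"api": "carry_out", "payload": {"commands": [{"xyz": [0.02, 0, 0], "yaw": 0, "fingers": 0}, {"xyz": [0.03, 0, 0], "yaw": 0, "fingers": 0}, {"xyz": [0.03, 0, 0], "yaw": 0, "fingers": 0}]}}

```text
t: 21.3
eef_pos: [0.4993, 0.0211, 0.0782]
tcp_rot: [180.0, -0.4, -173.8]
ft_force: [-11.1, -1.0, 7.3]
gripper_width: 0.0002
```

It stopped where the model puts the bolt home (x = 0.4993, predicted 0.4997). I'll retreat straight back to the front, lift away and check.

Call:
{"api": "carry_out", "payload": {"commands": [{"xyz": [-0.2, 0, 0], "yaw": 0, "fingers": 0}, {"xyz": [-0.6, -0.05, 0], "yaw": 0, "fingers": 0}, {"xyz": [-1.2, -0.1, 0], "yaw": 0, "fingers": 0}, {"xyz": [-1.2, -0.1, 1.0], "yaw": 0, "fingers": 0}, {"xyz": [-1.3, -0.1, 2.5], "yaw": 0, "fingers": 0}, {"xyz": [-1.8, -0.2, 4.0], "yaw": 0, "fingers": 0}, {"xyz": [-2.6, -1.0, 5.0], "yaw": 0, "fingers": 0}, {"xyz": [-3.2, -2.0, 5.0], "yaw": 0, "fingers": 0}, {"xyz": [-3.8, -3.3, 5.0], "yaw": 0, "fingers": 0}, {"xyz": [-4.2, -4.7, 5.0], "yaw": 0, "fingers": 0}, {"xyz": [-4.5, -6.0, 5.0], "yaw": 0, "fingers": 0}, {"xyz": [-4.5, -6.8, 5.0], "yaw": 0, "fingers": 0}]}}

```text
t: 22.5
eef_pos: [0.3663, -0.185, 0.2286]
tcp_rot: [-179.9, 0.1, -173.9]
ft_force: [0.6, 0.7, -0.4]
gripper_width: 0.0001
```

Call:
{"api": "carry_out", "payload": {"commands": [{"xyz": [-0.2, -1.3, 0], "yaw": 0, "fingers": 0}, {"xyz": [-0.3, -2.6, 0], "yaw": 0, "fingers": 0}, {"xyz": [-0.3, -3.5, 0], "yaw": 0, "fingers": 0}, {"xyz": [-0.3, -3.5, 0], "yaw": 0, "fingers": 0}]}}

```text
t: 22.9
eef_pos: [0.3578, -0.2905, 0.2277]
tcp_rot: [-179.9, -0.0, -174.0]
ft_force: [0.5, 0.7, -0.3]
gripper_width: -0.0001
```

Run:
```python
from h import *
w=ctrl.capture('top'); d=ctrl.capture('side')
a=np.hstack([cv2.resize(w['pixels'][165:285,205:325],(400,400),interpolation=2),cv2.resize(d['pixels'][170:290,220:340],(400,400),interpolation=2)])
cv2.imwrite('pics/g.png',a)
s=ctrl.get_state(); print(s['t'],np.round(s['eef_pos'],3))
p=np.load('p.npy'); p[3:]=0; m=model(p)
for c,o in((w,(205,165,0)),(d,(220,170,400))): print({k:(((proj(c,m[k])[0]-o[:2])*400/120)+[o[2],0]).round().tolist() for k in('hinge','lg','rg','pin','nut','tip')})
for q in['tumbler','paperweight','wax_tin','glass_foot','jacks','wood_block']: print(q,[np.round(x['centre'],3).tolist() for x in ctrl.boxes_of('side',q)[:1]])
```

```text
23.0 [ 0.358 -0.288  0.228]
{'hinge': [181.0, 66.0], 'lg': [103.0, 271.0], 'rg': [297.0, 252.0], 'pin': [162.0, 270.0], 'nut': [236.0, 265.0], 'tip': [261.0, 263.0]}
{'hinge': [461.0, 89.0], 'lg': [638.0, 252.0], 'rg': [703.0, 103.0], 'pin': [668.0, 187.0], 'nut': [692.0, 149.0], 'tip': [700.0, 131.0]}
tumbler [[0.459, -0.113, 0.057]]
paperweight [[0.748, 0.154, 0.044]]
wax_tin [[0.43, 0.215, 0.018]]
glass_foot [[0.764, 0.026, 0.067]]
jacks [[0.621, -0.279, 0.012]]
wood_block [[0.556, 0.391, 0.035]]
```

View pics/g.png

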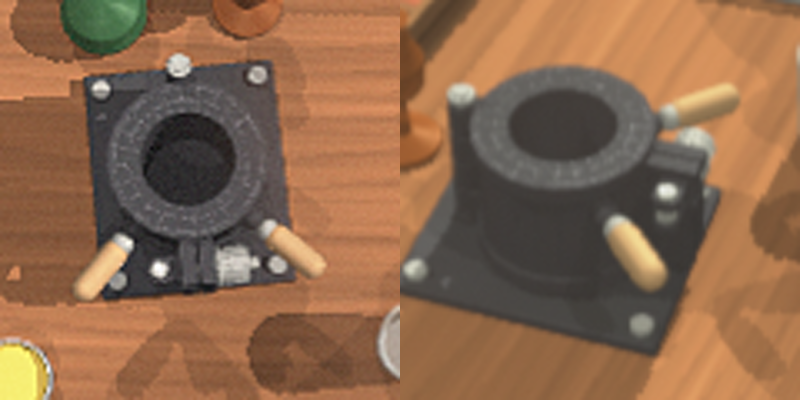

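The halves meet along the seam. The nut is at (235,265) and the pin at (160,270), matching the shut model to within a pixel or two, and both grips are where they should be. The bystanders haven't moved, so I'll hand in.

```bash
python3 -c "
from rig import ctrl
print(ctrl.hand_in())"
```

```text
the job is handed in; nothing more can be done
None
```

The mould is shut with its swing bolt home in the slot, and I handed the job in at about 23 s of the 64 s allowed. With the shut fingers I pushed the right half, then the left, slowly onto their stops. I then pushed the bolt nut round until it stopped, and drew the arm clear.

- **Stops:** each push ended with the force rising while the fingers stayed still, at about 9–12 N on the halves and 11 N sideways on the bolt (13 N in all). The halves stopped within about 4 mm of where the fitted model put them shut, and the bolt within 1 mm.
- **Last top and side pictures:** the two flanges lie together along the seam. The pin and nut are within 2 pixels of the shut position in the top picture, and the grips within about 4. The mould did not visibly shift.
- **Bystanders:** all six were found within about 4 mm of where they started, which is the accuracy of the measurement.
- **Disagreements:** my first estimate of the mould's yaw was off by 0.11 rad, because the points I used could not fix it. I corrected it from the base plate before moving anything. The trained networks' positions for the mould's own parts were up to several cm off, so I measured those in the pictures instead.

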